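# Shut the bottle bay's swing bar and lock it with the hairpin clip

## Robot

A 6-joint arm with a two-finger parallel gripper is mounted at the origin on a cart in front of the work surface, level with it; the furniture and walls round the work are solid. World frame = base frame: x ahead of the robot, y to its left, z up, the work surface at z = 0. Lengths are in m, angles in rad, forces in N, time in s.
With the tool pointing down it reaches from about 0.35 to 0.875 m from the base axis. Payload 15.5 kg.
Tool frame: the origin (TCP) lies midway between the tips of the shut fingers; the grasp point (between the pads) lies 19 mm behind it; z points along the fingers, x is the direction in which the jaws open and shut, and the axes are right-handed (so a half turn about z gives the same grasp; the last joint's range is limited). The gripper opens to 85 mm and grips with 20 to 120 N. Pads are 22 mm wide; open, the fingers measure 114 mm over their backs; the gripper's body (76 mm by 85 mm) begins 54 mm behind the grasp point. The pads swing forward as they close: fully open they stand 13 mm farther back than shut.
Start: joints at [1.062, 0.494, 1.345, -0, 1.302, -0.096], TCP at [0.251, 0.572, 0.231] pointing down, gripper open.
Joint ranges: [-2.91, 2.91], [-0.82, 2.16], [0.22, 2.67], [-1.22, 4.37], [0.12, 2.79], [-3.08, 3.08]. Speed limits (rad/s): [1.89, 1.89, 2.57, 3.01, 3.01, 3.01].

## Interface

Orientations are given as a rotation vector (axis times angle).
In Python, from bench import monitor, snapshot, get_calibration, job gives the robot as it stands.
- The arm moves only by the tool apply_moves, never from a script. Its argument "increments" is a list of rows, each a list of 3 entries, a list of its own where there are three numbers: the shift along the tool's x, y, z in units of 40 cm (1.0 is 40 cm), then the turn, a rotation vector about the tool's x, y, z in units of 0.5 rad (1.0 is 0.5 rad), then the closure, from -1 (fully open) to 1 (shut). In form: [[[tx, ty, tz], [wx, wy, wz], claw], ...]. A call has 1 to 8 rows; each row is the pose to reach, as a shift and turn from the pose commanded when the call began, along the tool's axes at that moment; what a row does not reach only later rows make up. A row lasts 1/10 s, in which the tool goes at most 50 mm and 8.59 degrees, less where a joint would pass 70% of its speed; a pose out of reach is approached as far as the arm can. A call with a number of a shift or a turn outside -1 to 1 is refused whole. A call with a gripper value outside its range is refused whole. The fingers move at their own pace and stop on an object; "squeeze" is the grip in N (left out, the last holds). Time passes only in rows, so rows that repeat a pose let the fingers close. It gives the time, the measured TCP pose, the force and the opening at its end, in the units of the state.
- monitor.observe(): the state, without advancing time (a new reading comes with each control period).
- snapshot(name): name is "scene" or "top"; returns the picture (400x640x3 uint8, red, green, blue); there is no depth.
- get_calibration(name): a dict with "camera_matrix" (3x3 intrinsics, pixels), "k1" (the pictures are not rectified: a ray, as slopes to the right and down, at radius r is drawn at 1 + k1 r^2 times it, then the intrinsics apply), "cam_to_world" (4x4, takes a point from camera to world coordinates). Camera axes: x right, y up, looking along -z (the intrinsics and any distortion apply to the point x, -y, -z); pixel columns grow to the right and rows downward; lengths in m; the calibration is good to about 2 mm. A picture is of the moment at which its call begins. get_calibration takes no time and is no camera call.
- job.close_job(): hands the job in, once; it reports no verdict.
The state is a dict: "time": time; "joint_positions": joint angles; "qvel": joint speeds; "joint_torque": joint torques, N m; "tcp_pos": TCP position; "ee_rot": TCP orientation; "wrist_force": force on the tool from outside, world axes, zero at the start; "moment": the same for the moment, N m; "gripper_width": opening from 0.0 (shut) to 1.0 (fully open).
Only numpy, scipy, OpenCV 4.12 (cv2) and the standard library are available. Lean on these libraries where they do the work, as an engineer would, in place of code of your own. Each camera call takes 0.05 s, during which the arm holds its last target.

## Task

Swing the yellow bar shut across the two bottles until its end clicks in behind the sprung plunger. Then take the red-gripped hairpin clip from its grey stand and push it down through the hole in the steel stud, in front of the bar, until its grip is fully home on the stud and its bent leg hugs the stud's side; either side will do. Do not tip the bottles over.

Things in the scene. Friction and masses are not known exactly. Their poses are not given: they have to be found in the camera images.
- bay: Bottle bay, fixed: grey board 140 mm deep (its x) by 370 mm wide (its y), 12 mm thick, with a 110 mm high back rail, a hinge post at its left front and a post with a steel stud at its right front. Origin on the board's underside; x points to the back (away from the robot at yaw 0), y left, z up. Turns about z only. Only the bottles and the bar's handle are higher than 116 mm.
- bar (a joint): Angle of the yellow swing bar in rad: 0 = shut (along the bay's -y from the hinge, its slotted eye over the stud), growing as it swings open towards the robot, clockwise from above. It stays where it is left. From about 0.06 to 0.03 rad its end must be pushed past a sprung plunger (about 4 N at the handle), which then holds it at 0 against a rigid stop.
- bar_hinge (a point): Point on the bar's vertical hinge axis, 90 mm above the worktop; bay frame (-55, 125) mm. The bar is 8 mm thick, 25 mm high (50 mm at the eye), 287 mm long, its middle 90 mm above the worktop.
- bar_handle (a point): Middle of the bar's handle, a black upright round peg 18 mm in diameter, standing on the bar 140 mm from the hinge axis; this point is 140 mm above the worktop, the peg's top 161 mm, its free part begins 106 mm above the worktop.
- stud_hole (a point): Centre of the cross hole in the steel stud, 90 mm above the worktop; bay frame (-78, -125) mm; axes as the bay's. The stud is a level round bar, 28 mm in diameter, along the bay's x, its tip 22 mm in front of this point. The hole is vertical, right through, 11 mm square inside, about 17 mm at the mouth. The shut bar's face is 19 mm behind it.
- clip: Hairpin clip, about 72 g, standing legs down in its stand. Origin: centre of the underside of its red grip; z up. Grip 16 mm thick (clip x), 40 mm wide (clip y), 46 mm high, a wire loop 11 mm higher on top. Straight leg: 6 mm wire with a thinner tip, 63 mm long, at clip y = -9 mm. Sprung leg: 47 mm long, near y = +9 mm, bent inwards, flared at its end.
- clip_grip (a point): Point in the middle of the clip's red grip where it is best grasped, 28 mm above the grip's underside.
- clip_seat (a point): Point on the straight leg's axis, 12 mm below the grip (clip y = -9 mm): at the hole's centre when home. Then the clip's y lies along the bay's y, either way round, the sprung leg beside the stud, the grip's underside seated in the hole's mouth, 102 mm above the worktop. Pushing the sprung leg past the stud takes about 7 N: grip firmly.
- clip_spring (a joint): Opening of the clip's sprung leg in rad: 0 relaxed, about 0.18 at the stud's widest, about 0.06 when hugging the stud.
- clip_stand: Grey clip stand fixed to the worktop, block 50 x 72 mm (its x, y), 70 mm high, with an upright slot 10 x 34 mm that holds the clip's legs, on an 84 mm foot. The clip's grip rests on its top with the clip's x and y along the stand's. Origin at the centre of its underside.
- bottle_brown: Brown bottle with a black cap, 54 mm in diameter, 125 mm high, standing on the bay's board behind the bar. Origin at the centre of its underside.
- bottle_white: White bottle with a blue cap, 64 mm in diameter, 130 mm high, standing on the bay's board behind the bar. Origin at the centre of its underside.
There are look-alikes about, which are no part of the job. Leave any pink or purple look-alike of the bottle_white alone.

How it is judged:
On the way, in this order (a step that is already met when the one before it is completed fails the run):
1. the bar is shut, its end seated behind the plunger (value of joint bar below 0.02 rad), for 0.2 s.
2. the clip's straight leg is through the stud to its seat (distance between clip_seat and stud_hole below 0.008 m and value of joint bar below 0.025 rad), for 0.1 s.
At the end, for the whole second after the job is handed in: The bar is within 0.025 rad of shut; the clip's seat point is within 6 mm sideways and 5 mm in height of the stud hole's centre, the clip upright within 0.25 rad, its y along the bay's y within 0.4 rad, its sprung leg hugging the stud (0.008 to 0.13 rad), at rest; both bottles stand (value of joint bar below 0.025 rad and horizontal distance between clip_seat and stud_hole below 0.006 m and z of clip_seat in the frame of stud_hole between -0.005 and 0.005 m and angle between clip's own z axis and vertical below 0.25 rad and angle between the y axis of clip and the y axis of bay, either way round below 0.4 rad and value of joint clip_spring between 0.008 and 0.13 rad and linear speed of clip below 0.02 m/s and angle between each of bottle_brown, bottle_white's own z axis and vertical below 0.2 rad); the robot touches nothing.
It fails at once if a bottle is tipped over (angle between any of bottle_brown, bottle_white's own z axis and vertical above 0.5 rad).
It also fails if it takes over 61 s, if anything falls off the work surface, if the arm or the gripper's body presses on something with over 40 N, if the wrist force passes 120 N, or if a joint passes its speed limit or range.

## Working session

There is one attempt and no reset: what is moved stays moved. The work goes in short steps, Python scripts to look and compute and a tool call to move; the robot and the scene stay as the last step left them, time stands still between calls to the robot, and variables do not carry over. Pictures are saved under pics/ and viewed, and the job is handed in when it is done.

Besides the shell and the picture viewer there is one more tool, called in YAML: its name, and indented under it one key for each argument. apply_moves: Moves the arm, as the interface text tells. Its arguments: {"type":"object","properties":{"increments":{"type":"array"},"squeeze":{"type":"number"}},"required":["increments"]}

```bash
mkdir -p pics; ls; python3 - <<'E'
from bench import monitor, snapshot, get_calibration, job
import cv2, json
for n in("scene","top"):
    im=snapshot(n); cv2.imwrite(f"pics/{n}0.png",im[:,:,::-1]); c=get_calibration(n); print(n,c)
print(monitor.observe())
E
```

```text
pics
scene {'camera_matrix': array([[381.01549124,   0.        , 318.52066308],
       [  0.        , 381.01549124, 203.45221547],
       [  0.        ,   0.        ,   1.        ]]), 'k1': -0.028093467263383447, 'cam_to_world': array([[ 0.71048531,  0.30915871, -0.63216416, -0.17964782],
       [-0.70353017,  0.29163188, -0.64807109, -0.68723257],
       [-0.0159976 ,  0.90519155,  0.42470265,  0.55723619],
       [ 0.        ,  0.        ,  0.        ,  1.        ]])}
top {'camera_matrix': array([[372.62570269,   0.        , 318.06907237],
       [  0.        , 372.62570269, 195.20729036],
       [  0.        ,   0.        ,   1.        ]]), 'k1': -0.08184805820936278, 'cam_to_world': array([[ 0.0175935 ,  0.99461532, -0.1021315 ,  0.38237016],
       [-0.9992468 ,  0.02102459,  0.03261608,  0.00704561],
       [ 0.03458772,  0.10148074,  0.99423606,  1.10075081],
       [ 0.        ,  0.        ,  0.        ,  1.        ]])}
{'time': 0.1, 'joint_positions': array([ 1.06149500e+00,  4.94146994e-01,  1.34605629e+00, -3.94631600e-05,
        1.30252450e+00, -9.54690574e-02]), 'qvel': array([ 1.96492285e-04, -1.36599718e-03, -2.22792042e-03,  3.77432227e-04,
       -3.82177476e-05, -7.19093657e-04]), 'joint_torque': array([ 8.93528777e-04, -8.83596754e+01, -3.84560108e+01, -3.69066738e-04,
        5.31087950e-03, -1.04556854e-06]), 'tcp_pos': array([0.25115645, 0.57195844, 0.23074812]), 'ee_rot': array([ 2.62995637e+00,  1.71738393e+00, -1.55104340e-03]), 'wrist_force': array([0.52816777, 0.23390497, 0.4201556 ]), 'moment': array([ 0.03015707, -0.06253687,  0.00689278]), 'gripper_width': 0.997563179040407}
```

View pics/scene0.png

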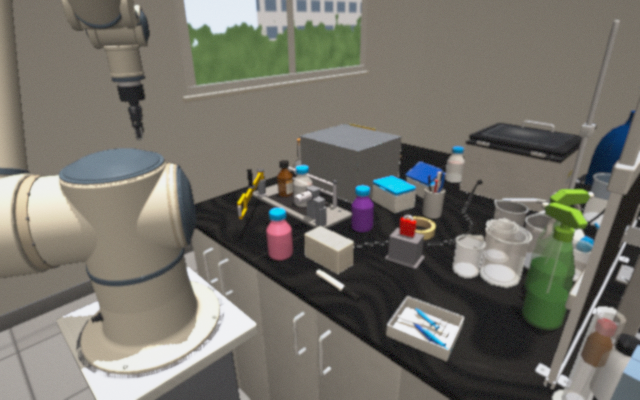

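View pics/top0.png

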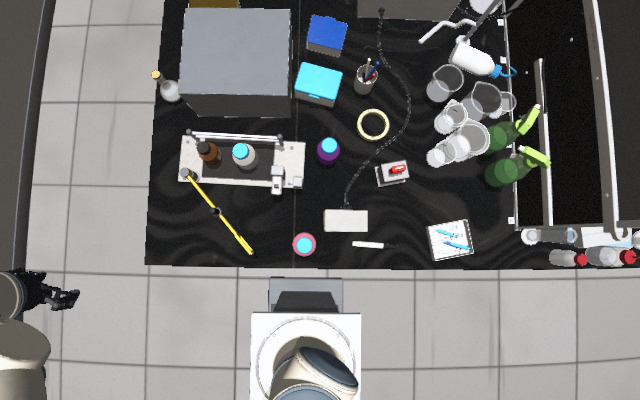

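The top view shows the bay at about (242,163) and the bar open from its hinge (185,174) to its eye (251,252). The clip is in its stand at (397,170). The pink (304,244) and purple (328,150) bottles are look-alikes. I'll zoom in next.

```bash
python3 - <<'E'
import cv2
t=cv2.imread("pics/top0.png");s=cv2.imread("pics/scene0.png")
cv2.imwrite("pics/t_bay.png",cv2.resize(t[125:265,165:325],None,fx=5,fy=5,interpolation=cv2.INTER_CUBIC)[:600*2][:, :800][:600+100] if 0 else cv2.resize(t[135:255,165:325],None,fx=5,fy=5,interpolation=cv2.INTER_CUBIC))
cv2.imwrite("pics/t_clip.png",cv2.resize(t[145:195,360:425],None,fx=10,fy=10,interpolation=cv2.INTER_CUBIC))
cv2.imwrite("pics/s_clip.png",cv2.resize(s[205:275,370:450],None,fx=8,fy=8,interpolation=cv2.INTER_CUBIC))
cv2.imwrite("pics/s_bay.png",cv2.resize(s[150:240,220:360],None,fx=5.7,fy=5.7,interpolation=cv2.INTER_CUBIC))
E
```

```text
(no output)
```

View pics/t_bay.png

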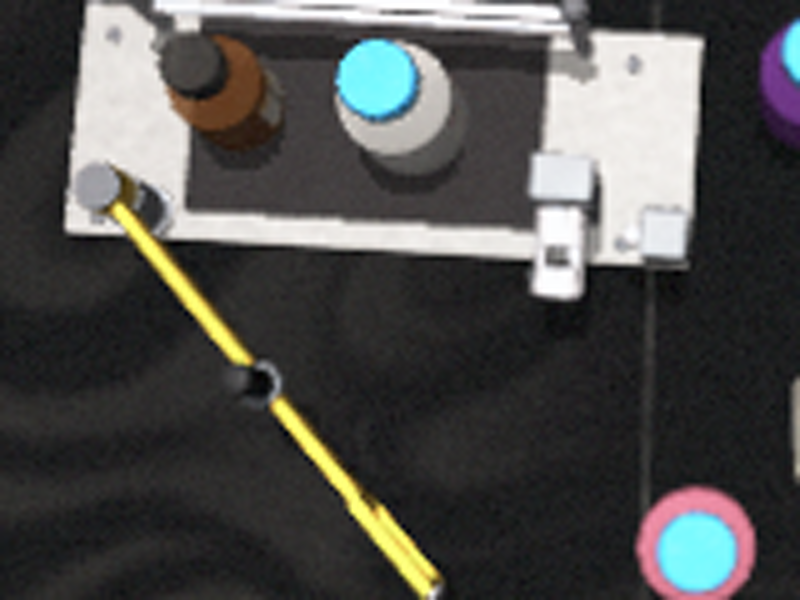

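View pics/t_clip.png

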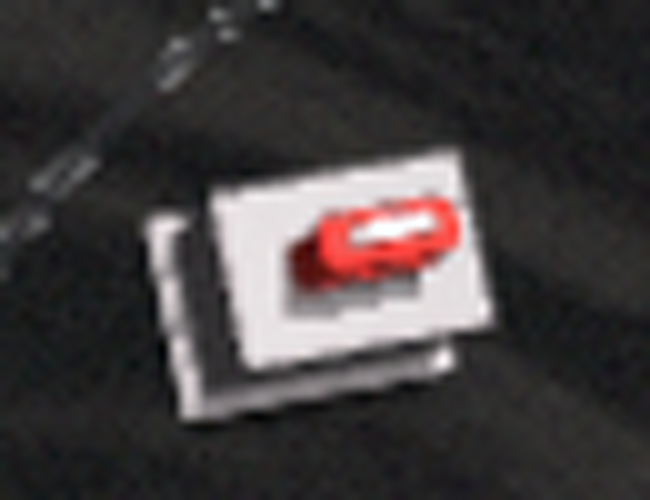

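View pics/s_clip.png

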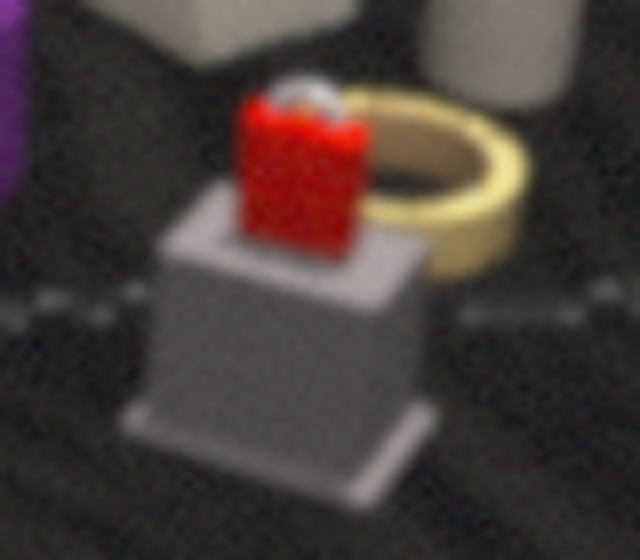

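View pics/s_bay.png

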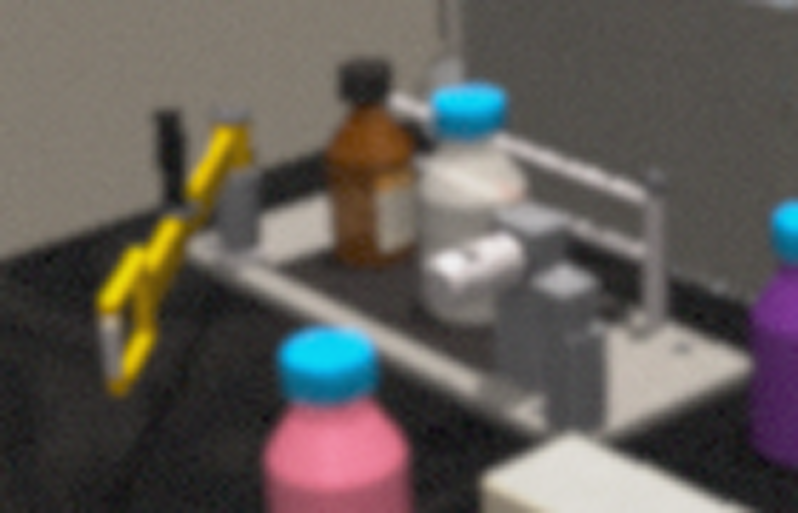

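```bash
cat > h.py <<'E'
import numpy as np, cv2
from bench import get_calibration
def ray(n,uv):
    c=get_calibration(n);K=c["camera_matrix"];k=c["k1"]
    p=cv2.undistortPoints(np.array([[uv]],float),K,np.array([k,0,0,0,0.]),None)[0,0] if 0 else None
    d=np.array([(uv[0]-K[0,2])/K[0,0],(uv[1]-K[1,2])/K[1,1]]); s=d.copy()
    for _ in range(30): s=d/(1+k*(s@s))
    M=c["cam_to_world"]; v=M[:3,:3]@np.array([s[0],-s[1],-1]); return M[:3,3],v/np.linalg.norm(v)
def atz(n,uv,z):
    o,v=ray(n,uv); return o+v*(z-o[2])/v[2]
def tri(a,b):
    o1,v1=ray("top",a);o2,v2=ray("scene",b)
    A=np.array([v1,-v2]).T; t=np.linalg.lstsq(A,o2-o1,rcond=None)[0]
    p,q=o1+v1*t[0],o2+v2*t[1]; return (p+q)/2,np.linalg.norm(p-q)
def proj(n,p):
    c=get_calibration(n);K=c["camera_matrix"];M=c["cam_to_world"]
    q=M[:3,:3].T@(np.asarray(p)-M[:3,3]); s=np.array([q[0],-q[1]])/-q[2]; s=s*(1+c["k1"]*(s@s))
    return K[:2,:2]@s+K[:2,2]
def cr(x,y,x0,y0,f): return ((x+.5)/f-.5+x0,(y+.5)/f-.5+y0)
E
python3 - <<'E'
from h import *
np.set_printoptions(precision=4,suppress=True)
B=lambda x,y:cr(x,y,165,135,5)
C=lambda x,y:cr(x,y,360,145,10)
SB=lambda x,y:cr(x,y,220,150,5.7)
SC=lambda x,y:cr(x,y,370,205,8)
tr,br,bl,tl=[atz("top",B(*p),.012) for p in((703,37),(687,268),(65,233),(86,2))]
print("board",tr,br,bl,tl,np.linalg.norm(br-tr),np.linalg.norm(bl-br))
e=bl-br;yaw=np.arctan2(e[1],e[0])-np.pi/2;print("yaw",yaw, np.arctan2(*(tr-br)[[1,0]]))
print("hole top",atz("top",B(557,254),.104),tri(B(557,254),SB(470,257)))
print("hingecap",[atz("top",B(98,187),z) for z in(.103,.112)])
print("handle top",atz("top",B(240,380),.161), "base",atz("top",B(262,380),.106),tri(B(240,380),SB(170,112)))
print("bar end",atz("top",B(432,590),.115))
k=[atz("top",C(*p),.07) for p in((212,188),(460,150),(493,325),(248,368))]
print("stand",k,sum(k)/4,[np.linalg.norm(k[i]-k[i-1]) for i in range(4)])
d=k[0]-k[1]+k[3]-k[2]; print("stand y dir",np.arctan2(d[1],d[0]))
print("loop",atz("top",C(396,230),.127)); print("griptop ends",[atz("top",C(*p),.116) for p in((335,252),(450,228))])
print("grip ctr scene",tri(C(392,238),SC(305,115)))
for n,q in(("pink",(304,244)),("purple",(328,150))): print(n,atz("top",q,.13))
print("box",[atz("top",q,.05) for q in((325,210),(367,231))])
E
```

```text
board [0.653  0.0126 0.012 ] [0.5139 0.019  0.012 ] [0.5269 0.3862 0.012 ] [0.6665 0.3821 0.012 ] 0.13919476800554806 0.36743309708608307
yaw -0.03544983369943844 -0.0460621319866718
hole top [0.5089 0.088  0.104 ] (array([0.5092, 0.0883, 0.1009]), np.float64(0.00012696450433114236))
hingecap [array([0.5403, 0.3379, 0.103 ]), array([0.5389, 0.3349, 0.112 ])]
handle top [0.4343 0.2412 0.161 ] base [0.4376 0.2432 0.106 ] (array([0.4343, 0.2405, 0.1635]), np.float64(0.0003151953229772173))
bar end [0.3291 0.1475 0.115 ]
stand [array([ 0.5827, -0.2027,  0.07  ]), array([ 0.5956, -0.2743,  0.07  ]), array([ 0.5454, -0.2833,  0.07  ]), array([ 0.5314, -0.2129,  0.07  ])] [ 0.5638 -0.2433  0.07  ] [np.float64(0.05222872432609081), np.float64(0.07267052446793978), np.float64(0.050985247931833365), np.float64(0.07174835226841195)]
stand y dir 1.7581959942329182
loop [ 0.5615 -0.241   0.127 ]
griptop ends [array([ 0.5571, -0.227 ,  0.116 ]), array([ 0.5645, -0.2587,  0.116 ])]
grip ctr scene (array([ 0.5612, -0.2425,  0.1184]), np.float64(0.0010199233908392052))
pink [0.3545 0.0094 0.13  ]
purple [ 0.6035 -0.0491  0.13  ]
box [array([ 0.4487, -0.0478,  0.05  ]), array([ 0.3915, -0.1676,  0.05  ])]
```

```bash
cat >> h.py <<'E'
from scipy.spatial.transform import Rotation as R
def plan(p,yaw,st=None):
    from bench import monitor
    st=st or monitor.observe(); R0=R.from_rotvec(st["ee_rot"])
    T=R.from_euler("z",yaw)*R.from_euler("x",np.pi)
    d=R0.inv().apply(np.asarray(p)-st["tcp_pos"])/.4; w=(R0.inv()*T).as_rotvec()/.5
    ax=R0.as_matrix()[:,0]
    print("t",st["time"],"tcp",np.round(st["tcp_pos"],4),"yaw",round(float(np.arctan2(ax[1],ax[0])),3),"F",np.round(st["wrist_force"],1),"w",round(float(st["gripper_width"]),3))
    print("shift",np.round(d,4),"turn",np.round(w,3))
E
python3 - <<'E'
from h import *
B=lambda x,y:cr(x,y,165,135,5)
print("white",atz("top",B(377,80),.142),"brown",atz("top",B(192,63),.137))
plan([.4345,.241,.2],-.835)
E
```

```text
white [0.59370348 0.18175493 0.142     ] brown [0.60197078 0.2806761  0.137     ]
t 0.1 tcp [0.2512 0.572  0.2307] yaw 1.157 F [0.5 0.2 0.4] w 0.998
shift [-0.5732  0.7524  0.0775] turn [2.000e-03 2.000e-03 3.984e+00]
```

Candidates, top-view pixels:
- **Clip:** the red grip at (397,170) is the only one, on the grey stand.
- **Bottles:** the white bottle in the bay is at (241,151). The pink (304,244) and purple (328,150) ones are decoys to leave alone.
- **Bar handle:** the black peg at (213,211).

The close crops confirm these choices, so I'll approach the handle.

apply_moves:
  increments:
    - [[-0.07, 0.094, 0], [0, 0, 0.25], -1]
    - [[-0.14, 0.188, 0], [0, 0, 0.5], -1]
    - [[-0.21, 0.28, 0], [0, 0, 0.75], -1]
    - [[-0.28, 0.37, 0], [0, 0, 1], -1]
    - [[-0.35, 0.46, 0], [0, 0, 1], -1]
    - [[-0.42, 0.55, 0], [0, 0, 1], -1]
    - [[-0.5, 0.65, 0], [0, 0, 1], -1]
    - [[-0.573, 0.752, 0.03], [0, 0, 1], -1]

```text
time: 0.9
tcp_pos: [0.4341, 0.2422, 0.2207]
ee_rot: [-2.973, -1.014, -0.003]
wrist_force: [1.4, 0.6, -1.0]
gripper_width: 0.999
```

apply_moves:
  increments:
    - [[0, 0, 0], [0, 0, 0.3], -1]
    - [[0, 0, 0], [0, 0, 0.6], -1]
    - [[0, 0, 0], [0, 0, 0.9], -1]
    - [[0, 0, 0], [0, 0, 1], -1]

```text
time: 1.3
tcp_pos: [0.4331, 0.2435, 0.2197]
ee_rot: [3.132, 0.236, -0.001]
wrist_force: [-0.3, 0.3, 0.1]
gripper_width: 1.003
```

apply_moves:
  increments:
    - [[0, 0, 0], [0, 0, 0.3], -1]
    - [[0, 0, 0], [0, 0, 0.6], -1]
    - [[0, 0, 0], [0, 0, 0.9], -1]
    - [[0, 0, 0], [0, 0, 1], -1]

```text
time: 1.7
tcp_pos: [0.433, 0.2437, 0.2197]
ee_rot: [3.094, -0.545, -0.001]
wrist_force: [0.2, -0.6, 0.2]
gripper_width: 1.002
```

apply_moves:
  increments:
    - [[0, 0, 0], [0, 0, 0.3], -1]
    - [[0, 0, 0], [0, 0, 0.6], -1]
    - [[0, 0, 0], [0, 0, 0.9], -1]
    - [[0, 0, 0], [0, 0, 1], -1]
    - [[0, 0, 0], [0, 0, 1], -1]
    - [[0, 0, 0], [0, 0, 1], -1]

```text
time: 2.3
tcp_pos: [0.4331, 0.2437, 0.2198]
ee_rot: [2.868, -1.282, -0.0]
wrist_force: [-1.4, -0.4, 0.1]
gripper_width: 0.996
```

```bash
python3 - <<'E'
from h import *
plan([.4345,.241,.131],-.835)
E
```

```text
t 2.3 tcp [0.4331 0.2437 0.2198] yaw -0.841 F [-1.4 -0.4  0.1] w 0.996
shift [0.0075 0.0018 0.222 ] turn [ 0.001  0.    -0.012]
```

apply_moves:
  increments:
    - [[0.005, 0.002, 0.08], [0, 0, 0], -1]
    - [[0.0075, 0.002, 0.16], [0, 0, 0], -1]
    - [[0.0075, 0.002, 0.222], [0, 0, 0], -1]
    - [[0.0075, 0.002, 0.222], [0, 0, 0], 0]
    - [[0.0075, 0.002, 0.222], [0, 0, 0], 0.5]
    - [[0.0075, 0.002, 0.222], [0, 0, 0], 1]
    - [[0.0075, 0.002, 0.222], [0, 0, 0], 1]
    - [[0.0075, 0.002, 0.222], [0, 0, 0], 1]
  squeeze: 20

```text
time: 3.1
tcp_pos: [0.4351, 0.2413, 0.1321]
ee_rot: [-2.866, 1.284, -0.002]
wrist_force: [-1.3, -0.8, 9.2]
gripper_width: 0.201
```

```bash
python3 - <<'E'
from h import *
from bench import snapshot
cv2.imwrite("pics/t1.png",cv2.resize(snapshot("top")[135:255,165:325,::-1],None,fx=5,fy=5,interpolation=cv2.INTER_CUBIC))
cv2.imwrite("pics/s1.png",cv2.resize(snapshot("scene")[110:240,200:360,::-1],None,fx=4,fy=4,interpolation=cv2.INTER_CUBIC))
plan([.4345,.241,.131],-.835)
E
```

```text
t 3.2 tcp [0.4351 0.2412 0.1321] yaw -0.843 F [-1.5 -1.3  9.4] w 0.203
shift [-0.0006  0.0016  0.0028] turn [-0.003 -0.001 -0.016]
```

View pics/t1.png

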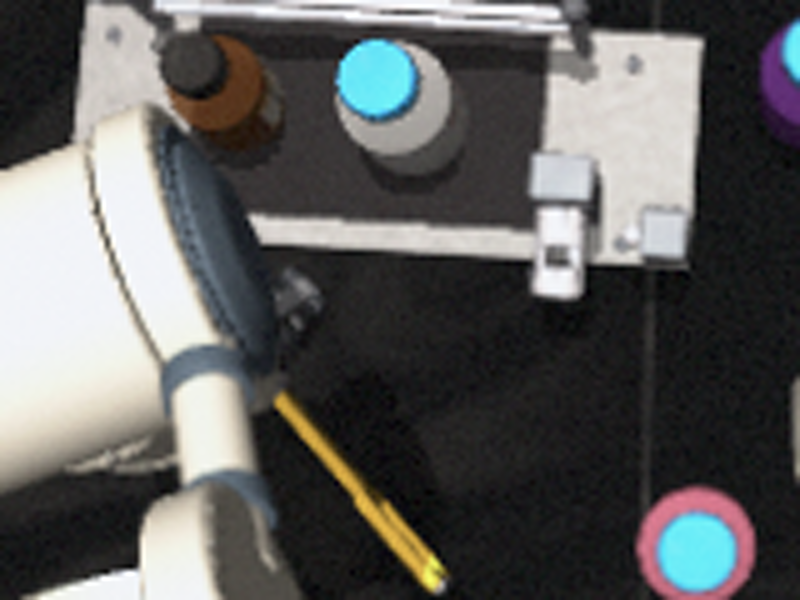

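View pics/s1.png

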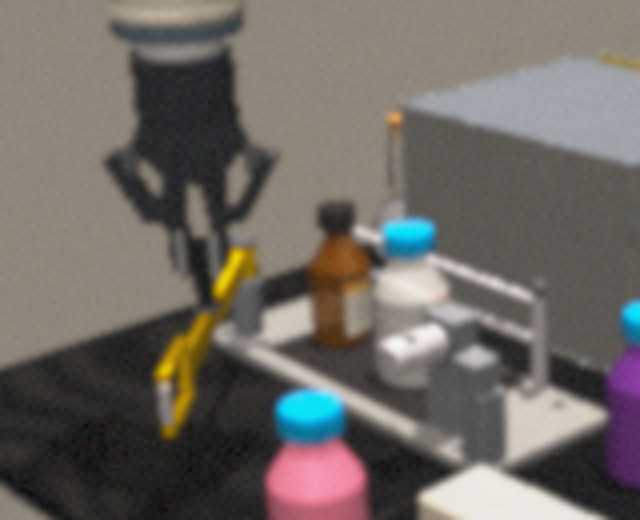

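```bash
cat >> h.py <<'E'
def arc(dths,H=(.539,.3355)):
    from bench import monitor
    st=monitor.observe(); R0=R.from_rotvec(st["ee_rot"]); p=st["tcp_pos"]; r=p[:2]-np.array(H)
    print("rad",np.hypot(*r),"ang",-(np.arctan2(r[1],r[0])-(-np.pi/2-.036)))
    for t in dths:
        q=np.array(H)+np.array([[np.cos(t),-np.sin(t)],[np.sin(t),np.cos(t)]])@r
        d=R0.inv().apply([q[0]-p[0],q[1]-p[1],0])/.4; print(t,np.round(d,3),round(-t/.5,2))
E
python3 -c "
from h import *
arc([.1,.2,.3,.4,.5])"
```

```text
rad 0.14026995589149668 ang 0.7977854007074723
0.1 [ 0.035 -0.002  0.   ] -0.2
0.2 [ 0.07  -0.008  0.   ] -0.4
0.3 [ 0.103 -0.017  0.   ] -0.6
0.4 [ 0.136 -0.029  0.   ] -0.8
0.5 [ 0.168 -0.044  0.   ] -1.0
```

apply_moves:
  increments:
    - [[0.017, 0, 0], [0, 0, -0.1], 1]
    - [[0.035, -0.002, 0], [0, 0, -0.2], 1]
    - [[0.07, -0.008, 0], [0, 0, -0.4], 1]
    - [[0.103, -0.017, 0], [0, 0, -0.6], 1]
    - [[0.136, -0.029, 0], [0, 0, -0.8], 1]
    - [[0.168, -0.044, 0], [0, 0, -1.0], 1]
    - [[0.168, -0.044, 0], [0, 0, -1.0], 1]

```text
time: 3.9
tcp_pos: [0.4946, 0.2021, 0.1321]
ee_rot: [-3.095, 0.532, -0.004]
wrist_force: [-0.0, -0.9, 11.8]
gripper_width: 0.199
```

```bash
python3 -c "
from h import *
arc([.05,.1,.15,.2,.25,.3]); plan([.5,.2,.13],-.036)"
```

```text
rad 0.14061446947321385 ang 0.2853009066055143
0.05 [ 0.018 -0.001  0.   ] -0.1
0.1 [ 0.035 -0.002  0.   ] -0.2
0.15 [ 0.052 -0.005  0.   ] -0.3
0.2 [ 0.07  -0.008  0.   ] -0.4
0.25 [ 0.087 -0.013  0.   ] -0.5
0.3 [ 0.104 -0.018  0.   ] -0.6
t 3.9 tcp [0.4946 0.2021 0.1321] yaw -0.34 F [-0.  -0.9 11.8] w 0.199
shift [0.0145 0.0004 0.0052] turn [-0.002 -0.005 -0.609]
```

apply_moves:
  increments:
    - [[0.018, -0.001, 0], [0, 0, -0.1], 1]
    - [[0.035, -0.002, 0], [0, 0, -0.2], 1]
    - [[0.052, -0.005, 0], [0, 0, -0.3], 1]
    - [[0.07, -0.008, 0], [0, 0, -0.4], 1]
    - [[0.08, -0.011, 0], [0, 0, -0.46], 1]
    - [[0.087, -0.013, 0], [0, 0, -0.5], 1]
    - [[0.087, -0.013, 0], [0, 0, -0.5], 1]

```text
time: 4.6
tcp_pos: [0.5277, 0.195, 0.1321]
ee_rot: [3.137, -0.146, 0.003]
wrist_force: [0.1, -10.0, 10.9]
gripper_width: 0.203
```

```bash
python3 -c "
from h import *
arc([.02,.04,.06]); plan([.5,.2,.13],-.036)"
```

```text
rad 0.14092994922395982 ang 0.04397874165132509
0.02 [ 0.007 -0.     0.   ] -0.04
0.04 [ 0.014 -0.     0.   ] -0.08
0.06 [ 0.021 -0.001  0.   ] -0.12
t 4.6 tcp [0.5277 0.195  0.1321] yaw -0.093 F [  0.1 -10.   10.9] w 0.203
shift [-0.0702 -0.0059  0.0051] turn [ 0.002 -0.004 -0.115]
```

apply_moves:
  increments:
    - [[0.004, 0.002, 0], [0, 0, -0.03], 1]
    - [[0.008, 0.003, 0], [0, 0, -0.06], 1]
    - [[0.012, 0.004, 0], [0, 0, -0.08], 1]
    - [[0.015, 0.004, 0], [0, 0, -0.1], 1]
    - [[0.018, 0.004, 0], [0, 0, -0.1], 1]
    - [[0.018, 0.004, 0], [0, 0, -0.1], 1]

```text
time: 5.2
tcp_pos: [0.5348, 0.1942, 0.1321]
ee_rot: [-3.14, 0.069, -0.004]
wrist_force: [1.4, 5.4, 6.6]
gripper_width: 0.204
```

```bash
python3 -c "
from h import *
arc([.02,.04,.06]); plan([.5,.2,.13],-.036)"
```

```text
rad 0.1413151003030003 ang -0.006219895869531866
0.02 [ 0.007 -0.     0.   ] -0.04
0.04 [ 0.014 -0.     0.   ] -0.08
0.06 [ 0.021 -0.001  0.   ] -0.12
t 5.2 tcp [0.5348 0.1942 0.1321] yaw -0.044 F [1.4 5.4 6.6] w 0.204
shift [-0.0875 -0.0106  0.0052] turn [-0.003 -0.005 -0.016]
```

apply_moves:
  increments:
    - [[0.004, 0, 0], [0, 0, 0], 1]
    - [[0.007, 0, 0], [0, 0, 0], 1]
    - [[0.007, 0, 0], [0, 0, 0], 1]

```text
time: 5.5
tcp_pos: [0.5359, 0.1941, 0.132]
ee_rot: [-3.14, 0.069, 0.001]
wrist_force: [-8.1, 5.0, 12.3]
gripper_width: 0.202
```

```bash
python3 - <<'E'
from h import *
from bench import snapshot
cv2.imwrite("pics/t2.png",cv2.resize(snapshot("top")[135:255,165:325,::-1],None,fx=5,fy=5,interpolation=cv2.INTER_CUBIC))
cv2.imwrite("pics/s2.png",cv2.resize(snapshot("scene")[150:240,220:360,::-1],None,fx=5.7,fy=5.7,interpolation=cv2.INTER_CUBIC))
arc([.02]);plan([.4345,.241,.131],-.835)
E
```

```text
rad 0.1414365589455729 ang -0.014025529119558566
0.02 [ 0.007 -0.    -0.   ] -0.04
t 5.6 tcp [0.5359 0.1941 0.132 ] yaw -0.044 F [-8.3  5.7 12.7] w 0.201
shift [-0.2584 -0.1061  0.0027] turn [-1.000e-03  2.000e-03  1.583e+00]
```

View pics/t2.png

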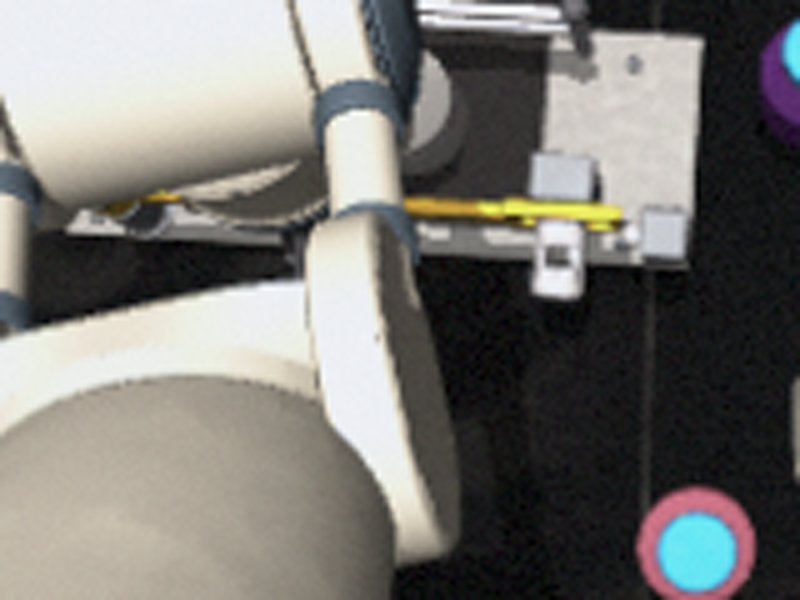

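View pics/s2.png

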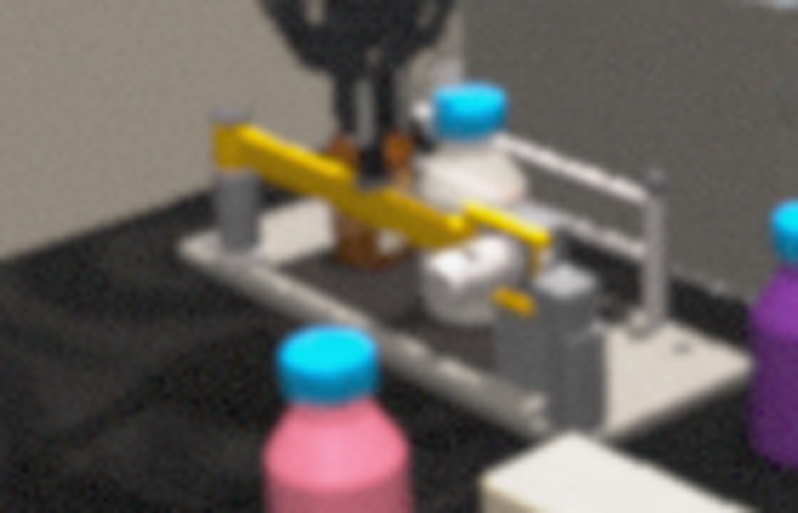

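The bar now lies against the post behind the plunger, at about (618,217) in the top crop, and the force on x is rising. I'll press a little more to confirm it's against the rigid stop.

apply_moves:
  increments:
    - [[0.003, 0, 0], [0, 0, 0], 1]
    - [[0.006, 0, 0], [0, 0, 0], 1]
    - [[0.006, 0, 0], [0, 0, 0], 1]

```text
time: 5.9
tcp_pos: [0.5361, 0.194, 0.1318]
ee_rot: [-3.14, 0.069, 0.008]
wrist_force: [-20.9, 6.2, 20.8]
gripper_width: 0.202
```

apply_moves:
  increments:
    - [[-0.008, 0, 0], [0, 0, 0], 1]
    - [[-0.011, 0, 0], [0, 0, 0], 0.2]
    - [[-0.011, 0, 0], [0, 0, 0], 0.2]
    - [[-0.011, 0, 0], [0, 0, 0], 0.2]
    - [[-0.011, 0, -0.08], [0, 0, 0], 0.2]
    - [[-0.011, 0, -0.18], [0, 0, 0], 0.2]
    - [[-0.011, 0, -0.28], [0, 0, 0], 0.2]
    - [[-0.011, 0, -0.28], [0, 0, 0], 0.2]

```text
time: 6.7
tcp_pos: [0.5372, 0.194, 0.2483]
ee_rot: [-3.139, 0.068, -0.012]
wrist_force: [0.8, -0.4, -1.1]
gripper_width: 0.399
```

```bash
python3 - <<'E'
from h import *
plan([.5625,-.243,.245],.187)
E
```

```text
t 6.7 tcp [0.5372 0.194  0.2483] yaw -0.043 F [ 0.8 -0.4 -1.1] w 0.399
shift [0.1104 1.0887 0.0066] turn [-0.003 -0.016 -0.46 ]
```

apply_moves:
  increments:
    - [[0.01, 0.12, 0], [0, 0, 0], -0.2]
    - [[0.02, 0.24, 0], [0, 0, -0.1], -0.2]
    - [[0.04, 0.36, 0], [0, 0, -0.2], -0.2]
    - [[0.06, 0.48, 0], [0, 0, -0.3], -0.2]
    - [[0.07, 0.6, 0], [0, 0, -0.4], -0.2]
    - [[0.08, 0.72, 0], [0, 0, -0.46], -0.2]
    - [[0.1, 0.84, 0], [0, 0, -0.46], -0.2]
    - [[0.11, 0.96, 0], [0, 0, -0.46], -0.2]

```text
time: 7.5
tcp_pos: [0.5622, -0.1943, 0.2429]
ee_rot: [-3.128, -0.293, -0.0]
wrist_force: [1.3, 0.4, 0.0]
gripper_width: 0.6
```

```bash
python3 - <<'E'
from h import *
from bench import snapshot
t=snapshot("top")[:,:,::-1]; cv2.imwrite("pics/t3.png",t[100:280,160:480])
cv2.imwrite("pics/t3b.png",cv2.resize(t[135:255,165:325],None,fx=5,fy=5,interpolation=cv2.INTER_CUBIC))
plan([.562,-.2425,.15],.19)
E
```

```text
t 7.55 tcp [ 0.5624 -0.201   0.2428] yaw 0.184 F [-2.3 -9.4 -0.3] w 0.598
shift [-0.0199  0.101   0.2322] turn [ 0.006  0.    -0.013]
```

View pics/t3b.png

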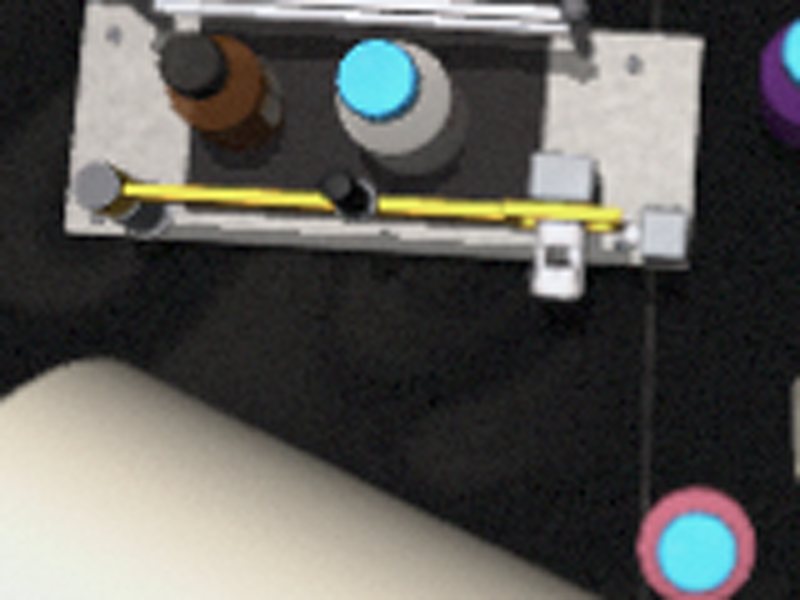

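The bar is parallel to the board's front edge and its end sits at the plunger post, so it's shut. Next is the clip.

apply_moves:
  increments:
    - [[-0.015, 0.11, 0.1], [0, 0, 0], -0.2]
    - [[-0.015, 0.11, 0.15], [0, 0, 0], -0.2]
    - [[-0.015, 0.11, 0.15], [0, 0, 0], -0.2]
    - [[-0.015, 0.11, 0.15], [0, 0, 0], -0.2]

```text
time: 7.95
tcp_pos: [0.5644, -0.2361, 0.1833]
ee_rot: [-3.127, -0.293, 0.001]
wrist_force: [0.1, 0.2, 0.6]
gripper_width: 0.599
```

```bash
python3 - <<'E'
from h import *
from bench import snapshot
s=snapshot("scene")[:,:,::-1]; cv2.imwrite("pics/s4.png",cv2.resize(s[150:275,340:500],None,fx=5,fy=5,interpolation=cv2.INTER_CUBIC)[:600])
plan([.562,-.2425,.084],.19)
E
```

```text
t 8.0 tcp [ 0.5649 -0.2359  0.1842] yaw 0.187 F [-0.1  0.4  1.1] w 0.6
shift [-0.0104  0.0147  0.2505] turn [ 0.001 -0.001 -0.005]
```

View pics/s4.png

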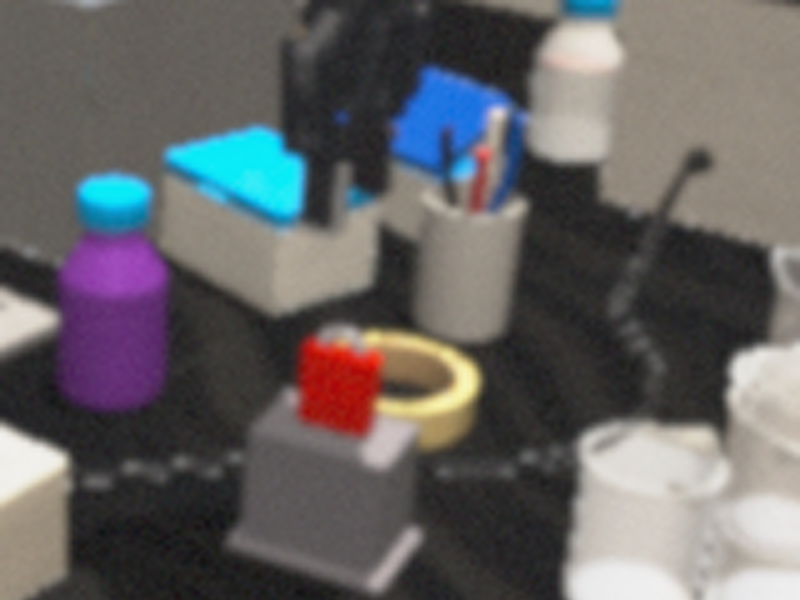

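apply_moves:
  increments:
    - [[-0.01, 0.014, 0.07], [0, 0, 0], -0.2]
    - [[-0.01, 0.014, 0.15], [0, 0, 0], -0.2]
    - [[-0.01, 0.014, 0.22], [0, 0, 0], -0.2]
    - [[-0.01, 0.014, 0.25], [0, 0, 0], -0.2]
    - [[-0.01, 0.014, 0.25], [0, 0, 0], -0.2]

```text
time: 8.5
tcp_pos: [0.5617, -0.2419, 0.0831]
ee_rot: [-3.127, -0.295, 0.001]
wrist_force: [-0.1, 0.1, 0.8]
gripper_width: 0.601
```

```bash
python3 - <<'E'
from h import *
from bench import snapshot
s=snapshot("scene")[:,:,::-1]; cv2.imwrite("pics/s5.png",cv2.resize(s[170:270,360:460],None,fx=6,fy=6,interpolation=cv2.INTER_CUBIC)[:600])
s=snapshot("top")[:,:,::-1]; cv2.imwrite("pics/t5.png",cv2.resize(s[140:200,350:430],None,fx=8,fy=8,interpolation=cv2.INTER_CUBIC)[:600])
plan([.562,-.2425,.084],.19)
E
```

```text
t 8.6 tcp [ 0.5626 -0.2427  0.0847] yaw 0.188 F [ 0.3 -0.1  0.8] w 0.602
shift [-0.0013 -0.0009  0.0019] turn [ 0.003 -0.003 -0.005]
```

View pics/s5.png

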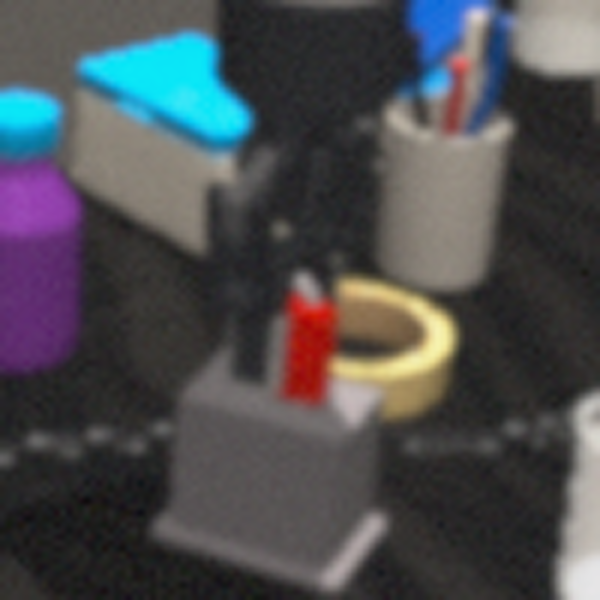

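View pics/t5.png

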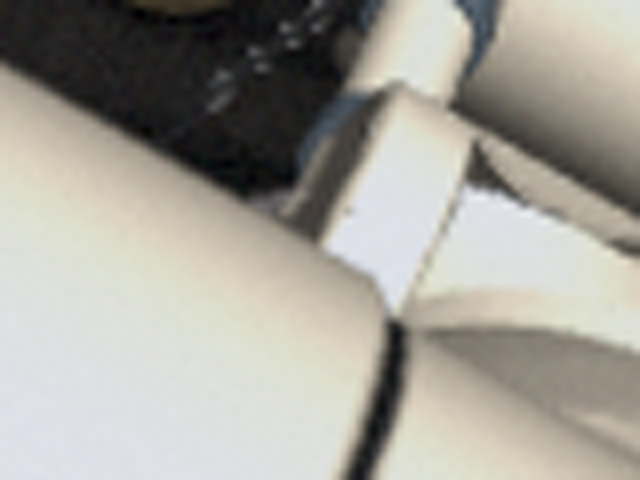

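The front finger sits at (250,340) just in front of the red grip, with clearance above the stand. I'll close the gripper.

apply_moves:
  increments:
    - [[-0.001, 0, 0], [0, 0, 0], 0.2]
    - [[-0.001, 0, 0], [0, 0, 0], 0.5]
    - [[-0.001, 0, 0], [0, 0, 0], 0.8]
    - [[-0.001, 0, 0], [0, 0, 0], 1]
    - [[-0.001, 0, 0], [0, 0, 0], 1]
    - [[-0.001, 0, 0], [0, 0, 0], 1]
  squeeze: 80

```text
time: 9.2
tcp_pos: [0.5617, -0.243, 0.0842]
ee_rot: [3.127, 0.293, 0.002]
wrist_force: [0.1, 0.2, 9.5]
gripper_width: 0.171
```

```bash
python3 - <<'E'
from h import *
plan([.562,-.2425,.18],.19)
E
```

```text
t 9.2 tcp [ 0.5617 -0.243   0.0842] yaw 0.187 F [0.1 0.2 9.5] w 0.171
shift [ 0.0012 -0.0009 -0.2394] turn [ 0.002 -0.003 -0.006]
```

apply_moves:
  increments:
    - [[0, 0, -0.03], [0, 0, 0], 1]
    - [[0, 0, -0.08], [0, 0, 0], 1]
    - [[0, 0, -0.14], [0, 0, 0], 1]
    - [[0, 0, -0.2], [0, 0, 0], 1]
    - [[0, 0, -0.26], [0, 0, 0], 1]
    - [[0, 0, -0.32], [0, 0, 0], 1]
    - [[0, 0, -0.37], [0, 0, 0], 1]
    - [[0, 0, -0.37], [0, 0, 0], 1]

```text
time: 10.0
tcp_pos: [0.5623, -0.2434, 0.2348]
ee_rot: [3.125, 0.293, 0.007]
wrist_force: [0.9, 0.5, -1.4]
gripper_width: 0.17
```

```bash
python3 - <<'E'
from h import *
from bench import snapshot
s=snapshot("scene")[:,:,::-1]; cv2.imwrite("pics/s6.png",cv2.resize(s[110:240,360:480],None,fx=5,fy=5,interpolation=cv2.INTER_CUBIC)[:600])
plan([.45,.088,.235],-.036)
E
```

```text
t 10.05 tcp [ 0.5617 -0.243   0.2329] yaw 0.187 F [-0.6  0.4 -1.3] w 0.175
shift [-0.1204 -0.865  -0.0071] turn [ 0.003 -0.005  0.446]
```

View pics/s6.png

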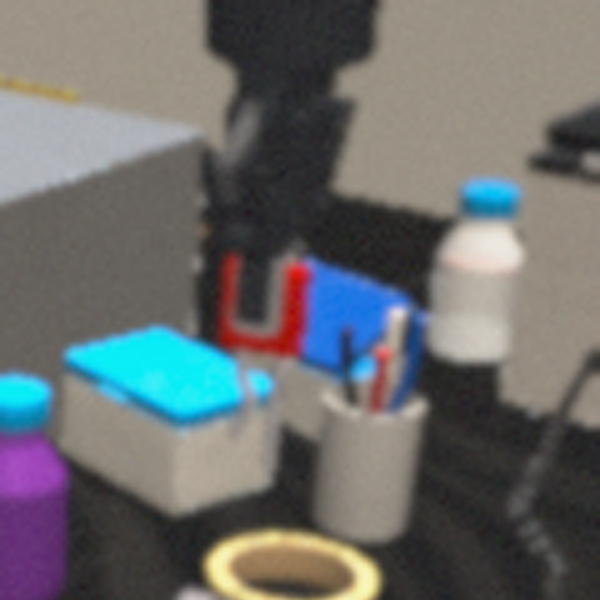

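apply_moves:
  increments:
    - [[-0.01, -0.1, 0], [0, 0, 0.1], 1]
    - [[-0.02, -0.2, 0], [0, 0, 0.2], 1]
    - [[-0.04, -0.3, 0], [0, 0, 0.3], 1]
    - [[-0.06, -0.4, 0], [0, 0, 0.4], 1]
    - [[-0.08, -0.52, 0], [0, 0, 0.446], 1]
    - [[-0.1, -0.64, 0], [0, 0, 0.446], 1]
    - [[-0.11, -0.76, 0], [0, 0, 0.446], 1]
    - [[-0.12, -0.865, 0], [0, 0, 0.446], 1]

```text
time: 10.85
tcp_pos: [0.448, 0.09, 0.2306]
ee_rot: [-3.141, 0.057, 0.002]
wrist_force: [1.6, 1.2, -1.3]
gripper_width: 0.178
```

apply_moves:
  increments:
    - [[0, 0, 0], [0, 0, 0], 1]
    - [[0, 0, 0], [0, 0, 0], 1]
    - [[0, 0, 0], [0, 0, 0], 1]

```text
time: 11.15
tcp_pos: [0.4497, 0.0877, 0.2308]
ee_rot: [3.141, -0.057, -0.001]
wrist_force: [0.3, 0.9, -0.6]
gripper_width: 0.175
```

```bash
python3 - <<'E'
from h import *
from bench import snapshot
s=snapshot("scene")[:,:,::-1]; cv2.imwrite("pics/s7.png",cv2.resize(s[110:240,240:360],None,fx=5,fy=5,interpolation=cv2.INTER_CUBIC)[:600])
s=snapshot("top")[:,:,::-1]; cv2.imwrite("pics/t7.png",cv2.resize(s[135:255,165:325],None,fx=5,fy=5,interpolation=cv2.INTER_CUBIC))
plan([.509,.088,.22],-.036)
E
```

```text
t 11.25 tcp [0.4499 0.0874 0.2309] yaw -0.037 F [-0.6  0.4 -0.8] w 0.172
shift [ 0.1475 -0.0071  0.0271] turn [ 0.     0.001 -0.003]
```

View pics/s7.png

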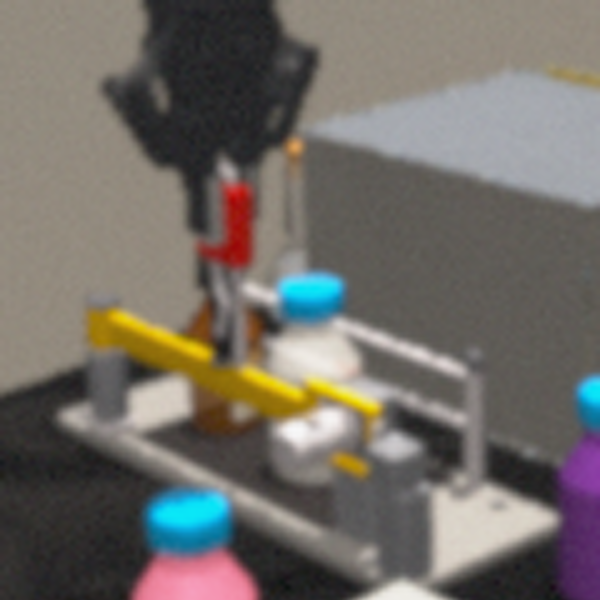

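View pics/t7.png

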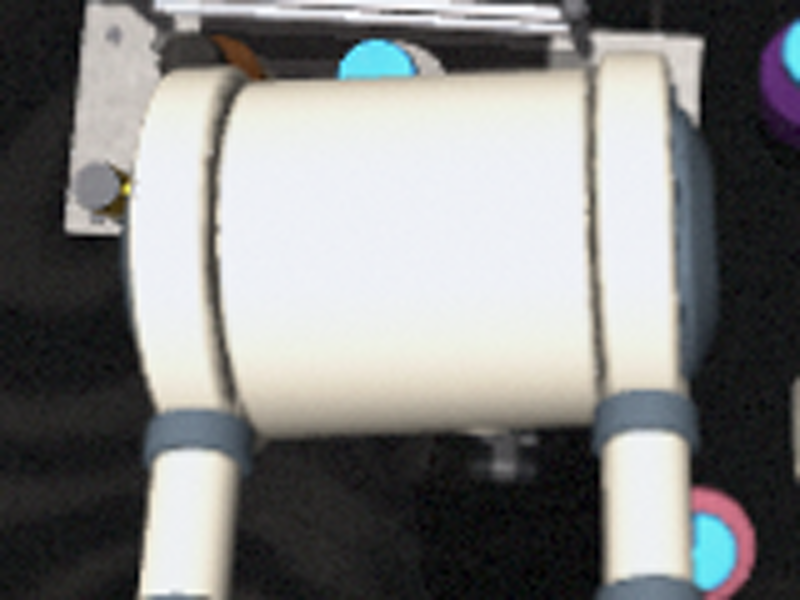

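```bash
python3 - <<'E'
from h import *
from bench import snapshot
ims=[snapshot("scene").astype(float) for _ in range(4)]
s=np.mean(ims,0)[:,:,::-1].astype(np.uint8); cv2.imwrite("pics/s8.png",cv2.resize(s[140:190,265:315],None,fx=12,fy=12,interpolation=cv2.INTER_CUBIC))
from bench import monitor
st=monitor.observe(); p=st["tcp_pos"]; x=np.array([.9993,-.036,0]);y=np.array([.036,.9993,0]); u=p+np.array([0,0,-.014])
for n,v in dict(under=u,yp=u+.009*y,ym=u-.009*y,yp47=u+.009*y-[0,0,.047],yp63=u+.009*y-[0,0,.063],ym47=u-.009*y-[0,0,.047],ym63=u-.009*y-[0,0,.063]).items():
    q=proj("scene",v); print(n,q,(q-[265,140]+.5)*12-.5)
E
```

```text
under [284.81559296 162.38822812] [243.28711556 274.15873749]
yp [282.8007285  161.63875529] [219.10874204 265.16506352]
ym [286.85408472 163.14654183] [267.74901669 283.25850191]
yp47 [283.7263896  177.54387653] [230.21667517 456.02651841]
yp63 [284.03452515 182.82593606] [233.91430183 519.41123278]
ym47 [287.71517129 179.2063914 ] [278.08205545 475.97669678]
ym63 [288.00170293 184.5381914 ] [281.52043516 539.95829684]
```

View pics/s8.png

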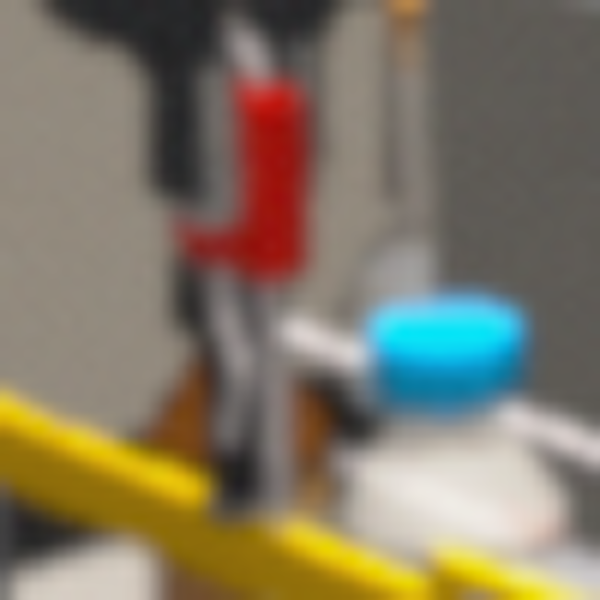

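The bent sprung leg is on the left (+y), reaching about (235,440). The straight leg is on the right (-y), running from (268,300) to (275,510). So the straight leg goes in at TCP minus 9 mm along bay y, and no turn-around is needed.

```bash
python3 - <<'E'
from h import *
plan([.5093,.096,.195],-.036)
E
```

```text
t 11.45 tcp [0.4499 0.0877 0.231 ] yaw -0.037 F [-0.2  0.1 -1. ] w 0.174
shift [ 0.1477 -0.0263  0.09  ] turn [ 0.     0.    -0.002]
```

apply_moves:
  increments:
    - [[0.05, -0.01, 0.0], [0, 0, 0], 1]
    - [[0.1, -0.018, 0.03], [0, 0, 0], 1]
    - [[0.13, -0.026, 0.06], [0, 0, 0], 1]
    - [[0.148, -0.026, 0.09], [0, 0, 0], 1]
    - [[0.148, -0.026, 0.09], [0, 0, 0], 1]
    - [[0.148, -0.026, 0.09], [0, 0, 0], 1]

```text
time: 12.05
tcp_pos: [0.5087, 0.0963, 0.195]
ee_rot: [3.141, -0.057, -0.002]
wrist_force: [0.3, -0.6, -0.1]
gripper_width: 0.173
```

```bash
cat > look.py <<'E'
from h import *
from bench import snapshot, monitor
import sys
s=np.mean([snapshot("scene").astype(float) for _ in range(3)],0)[:,:,::-1].astype(np.uint8)
cv2.imwrite(sys.argv[1],cv2.resize(s[150:215,275:340],None,fx=9,fy=9,interpolation=cv2.INTER_CUBIC))
st=monitor.observe(); p=st["tcp_pos"]; y=np.array([.036,.9993,0]); u=p+np.array([0,0,-.014])
f=lambda q:np.round((q-[275,150]+.5)*9-.5)
for n,v in dict(sleg0=u-.009*y,sleg63=u-.009*y-[0,0,.063],hole=np.array([.509,.087,.102])).items(): print(n,f(proj("scene",v)))
plan([.5093,.096,.17],-.036,st)
E
python3 look.py pics/s9.png
```

```text
sleg0 [240. 176.]
sleg63 [246. 358.]
hole [250. 404.]
t 12.2 tcp [0.509  0.0965 0.1957] yaw -0.036 F [-0.2 -0.5 -1. ] w 0.176
shift [0.0007 0.0011 0.0643] turn [-0.    -0.001 -0.   ]
```

View pics/s9.png

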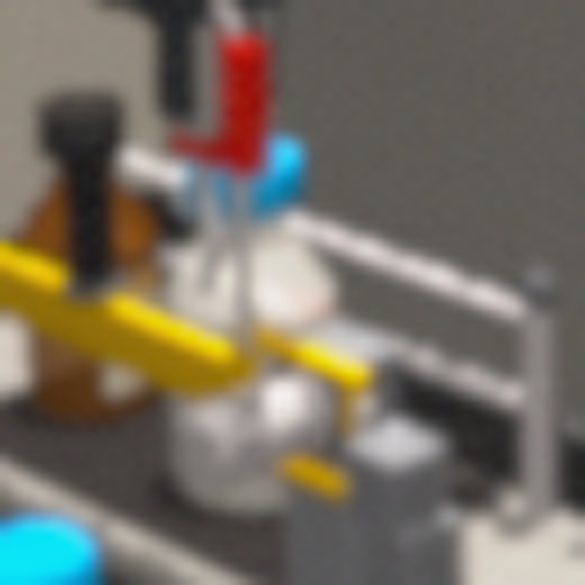

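The straight leg, at (240,180) to (246,340), points straight down at the hole, near (248,405). I'll descend slowly and watch the force.

apply_moves:
  increments:
    - [[0.001, 0.001, 0.015], [0, 0, 0], 1]
    - [[0.001, 0.001, 0.03], [0, 0, 0], 1]
    - [[0.001, 0.001, 0.045], [0, 0, 0], 1]
    - [[0.001, 0.001, 0.06], [0, 0, 0], 1]
    - [[0.001, 0.001, 0.06], [0, 0, 0], 1]

```text
time: 12.7
tcp_pos: [0.5091, 0.0961, 0.1701]
ee_rot: [3.141, -0.057, -0.003]
wrist_force: [-0.5, -0.1, -0.6]
gripper_width: 0.18
```

```bash
python3 look.py pics/s10.png
```

```text
sleg0 [244. 248.]
sleg63 [251. 426.]
hole [250. 404.]
t 12.85 tcp [0.5097 0.0961 0.1711] yaw -0.036 F [ 0.3  0.8 -0.5] w 0.176
shift [-0.001   0.0004  0.0028] turn [-0.  0. -0.]
```

View pics/s10.png

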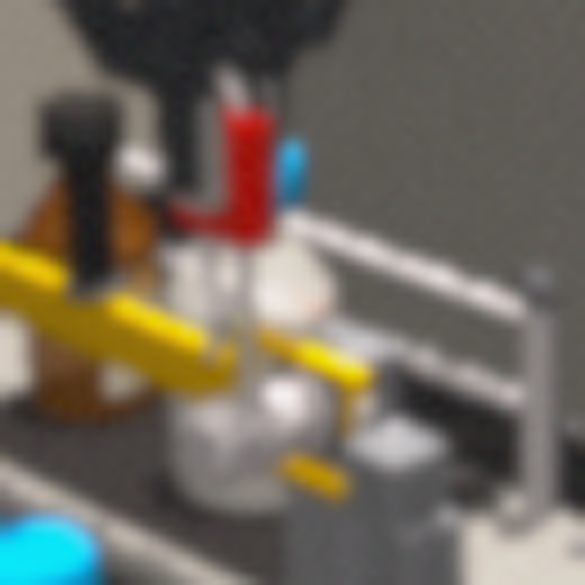

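apply_moves:
  increments:
    - [[0, 0, 0.01], [0, 0, 0], 1]
    - [[0, 0, 0.02], [0, 0, 0], 1]
    - [[0, 0, 0.03], [0, 0, 0], 1]
    - [[0, 0, 0.04], [0, 0, 0], 1]
    - [[0, 0, 0.05], [0, 0, 0], 1]
    - [[0, 0, 0.05], [0, 0, 0], 1]

```text
time: 13.45
tcp_pos: [0.5093, 0.0961, 0.1505]
ee_rot: [3.141, -0.057, -0.002]
wrist_force: [-0.5, -0.1, -0.3]
gripper_width: 0.176
```

apply_moves:
  increments:
    - [[0, 0, 0.01], [0, 0, 0], 1]
    - [[0, 0, 0.02], [0, 0, 0], 1]
    - [[0, 0, 0.03], [0, 0, 0], 1]
    - [[0, 0, 0.04], [0, 0, 0], 1]
    - [[0, 0, 0.05], [0, 0, 0], 1]
    - [[0, 0, 0.05], [0, 0, 0], 1]

```text
time: 14.05
tcp_pos: [0.5092, 0.0962, 0.1304]
ee_rot: [-3.141, 0.057, 0.002]
wrist_force: [-0.9, 2.9, -3.4]
gripper_width: 0.178
```

```bash
python3 look.py pics/s11.png
```

```text
sleg0 [248. 362.]
sleg63 [254. 535.]
hole [250. 404.]
t 14.2 tcp [0.5094 0.0962 0.131 ] yaw -0.036 F [-0.4  5.2 -1.6] w 0.174
shift [-0.0003  0.0004 -0.0976] turn [-0.     0.001  0.   ]
```

View pics/s11.png

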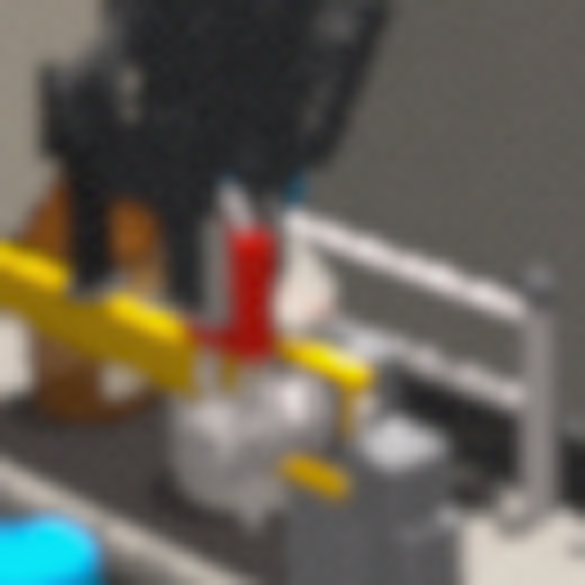

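The straight leg's tip now shows below the stud at about (250,520), and the sprung leg is pressing sideways on the stud. I'll push it home.

apply_moves:
  increments:
    - [[0, 0, 0.01], [0, 0, 0], 1]
    - [[0, 0, 0.02], [0, 0, 0], 1]
    - [[0, 0, 0.028], [0, 0, 0], 1]
    - [[0, 0, 0.034], [0, 0, 0], 1]
    - [[0, 0, 0.034], [0, 0, 0], 1]

```text
time: 14.7
tcp_pos: [0.5093, 0.096, 0.1171]
ee_rot: [3.141, -0.057, -0.001]
wrist_force: [0.7, 2.4, -3.3]
gripper_width: 0.181
```

apply_moves:
  increments:
    - [[0, 0, 0.0025], [0, 0, 0], 1]
    - [[0, 0, 0.005], [0, 0, 0], 1]
    - [[0, 0, 0.005], [0, 0, 0], 1]

```text
time: 15.0
tcp_pos: [0.5094, 0.0961, 0.116]
ee_rot: [3.141, -0.056, -0.0]
wrist_force: [-5.1, 2.2, 11.5]
gripper_width: 0.17
```

```bash
python3 look.py pics/s12.png
```

```text
sleg0 [250. 404.]
sleg63 [256. 575.]
hole [250. 404.]
t 15.15 tcp [0.5094 0.0961 0.116 ] yaw -0.036 F [-4.3  1.8 11.9] w 0.173
shift [-0.0002  0.0002 -0.135 ] turn [0. 0. 0.]
```

View pics/s12.png

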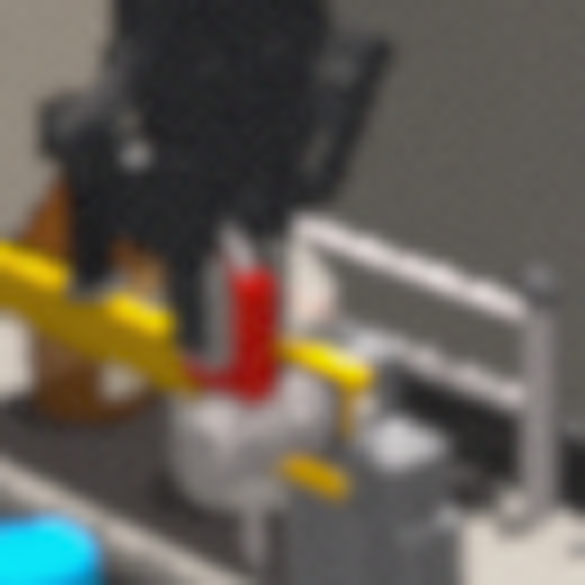

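apply_moves:
  increments:
    - [[0, 0, 0.003], [0, 0, 0], 1]
    - [[0, 0, 0.005], [0, 0, 0], 1]
    - [[0, 0, 0.005], [0, 0, 0], 1]

```text
time: 15.45
tcp_pos: [0.5095, 0.0962, 0.1153]
ee_rot: [3.141, -0.056, 0.002]
wrist_force: [-12.6, 2.6, 41.5]
gripper_width: 0.175
```

There's a firm stop at 41 N with the grip's underside at the stud. I'll ease off, open and look, since a finger could be resting on the bar's top instead.

apply_moves:
  increments:
    - [[0, 0, -0.004], [0, 0, 0], 1]
    - [[0, 0, -0.006], [0, 0, 0], 1]
    - [[0, 0, -0.006], [0, 0, 0], 0.3]
    - [[0, 0, -0.006], [0, 0, 0], 0.3]
    - [[0, 0, -0.006], [0, 0, 0], 0.3]
    - [[0, 0, -0.006], [0, 0, 0], 0.3]

```text
time: 16.05
tcp_pos: [0.5098, 0.096, 0.1158]
ee_rot: [3.141, -0.057, 0.0]
wrist_force: [0.1, 0.3, -0.2]
gripper_width: 0.354
```

apply_moves:
  increments:
    - [[0, 0, -0.03], [0, 0, 0], 0.3]
    - [[0, 0, -0.1], [0, 0, 0], 0.3]
    - [[0, 0, -0.2], [0, 0, 0], 0.3]
    - [[0, 0, -0.3], [0, 0, 0], 0.3]
    - [[-0.1, 0, -0.3], [0, 0, 0], 0.3]
    - [[-0.2, 0.1, -0.3], [0, 0, 0], 0.3]
    - [[-0.3, 0.2, -0.3], [0, 0, 0], 0.3]
    - [[-0.3, 0.3, -0.3], [0, 0, 0], 0.3]

```text
time: 16.85
tcp_pos: [0.3819, -0.0188, 0.2365]
ee_rot: [-3.141, 0.052, 0.001]
wrist_force: [1.6, -0.0, 0.1]
gripper_width: 0.351
```

```bash
python3 look.py pics/s13.png; python3 - <<'E'
from h import *
from bench import snapshot
s=snapshot("top")[:,:,::-1]; cv2.imwrite("pics/t13.png",cv2.resize(s[135:255,165:325],None,fx=5,fy=5,interpolation=cv2.INTER_CUBIC))
E
```

```text
sleg0 [189. 250.]
sleg63 [199. 463.]
hole [250. 404.]
t 17.0 tcp [ 0.385  -0.0217  0.2369] yaw -0.041 F [0.4 0.7 0.3] w 0.35
shift [ 0.2982 -0.3069  0.1675] turn [ 0.001 -0.003 -0.01 ]
```

View pics/s13.png

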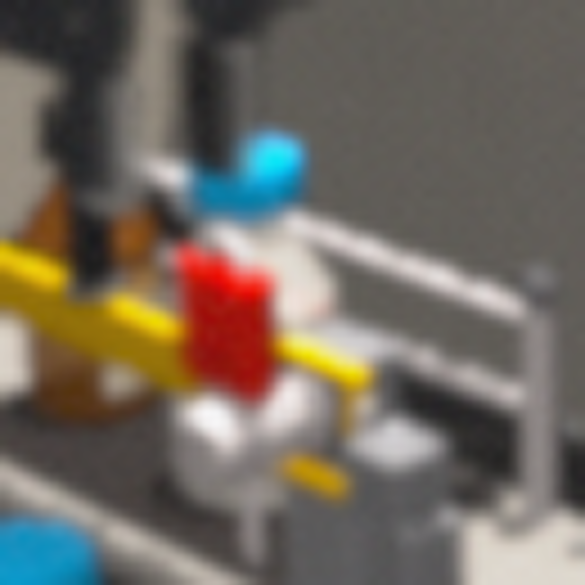

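View pics/t13.png

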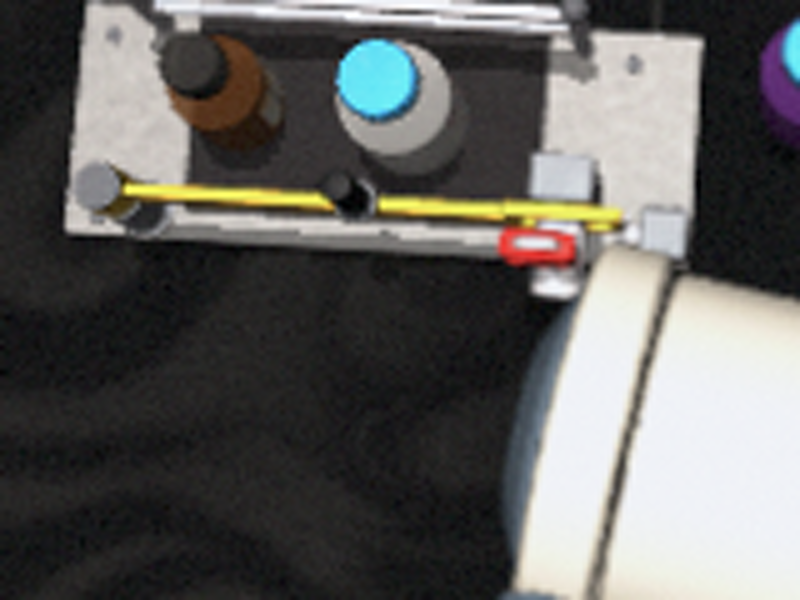

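The clip stands in the stud with its leg showing below at (255,540). The bar is shut and both bottles are upright. I'll compare with the projected home pose to check the height.

```bash
python3 - <<'E'
from h import *
from bench import snapshot
s=np.mean([snapshot("scene").astype(float) for _ in range(4)],0)[:,:,::-1].astype(np.uint8)
t=np.mean([snapshot("top").astype(float) for _ in range(4)],0)[:,:,::-1].astype(np.uint8)
x=np.array([.9993,-.036,0]);y=np.array([.036,.9993,0])
def draw(im,n,x0,y0,f,w,h,dz):
    o=cv2.resize(im[y0:y0+h,x0:x0+w],None,fx=f,fy=f,interpolation=cv2.INTER_CUBIC)
    c=np.array([.509,.087,.102+dz])+.009*y
    P=lambda v:tuple(int(a) for a in (proj(n,v)-[x0,y0]+.5)*f-.5)
    for z in(0,.046):
        q=[P(c+a*.008*x+b*.02*y+[0,0,z]) for a,b in((1,1),(1,-1),(-1,-1),(-1,1))]
        for i in range(4): cv2.line(o,q[i],q[i-1],(0,255,0),1)
    return o
o=np.hstack([draw(s,"scene",285,165,14,28,40,dz) for dz in(0,.005)])
cv2.imwrite("pics/ov_s.png",o); cv2.imwrite("pics/ov_t.png",draw(t,"top",255,170,12,45,30,0))
hs=cv2.inRange(s[165:215,285:320],(0,0,120),(70,70,255)); ys,xs=np.nonzero(hs); print("red",xs.min()+285,xs.max()+285,ys.min()+165,ys.max()+165)
E
```

```text
red 295 305 179 193
```

View pics/ov_s.png

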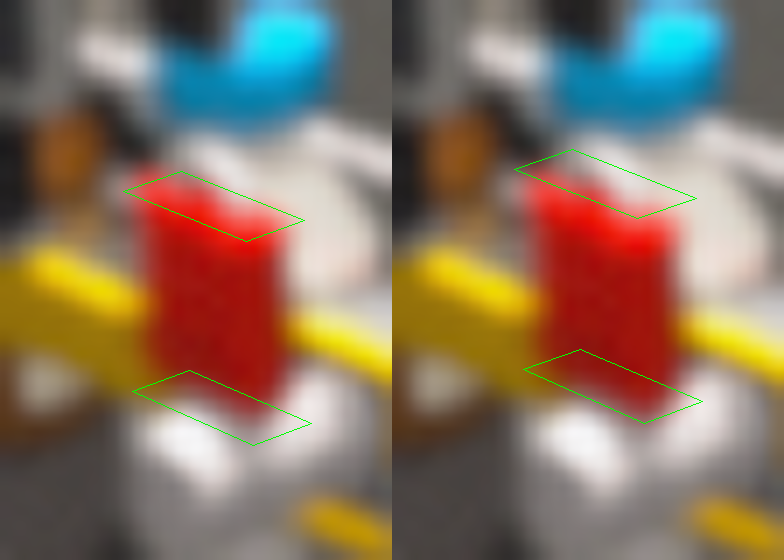

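View pics/ov_t.png

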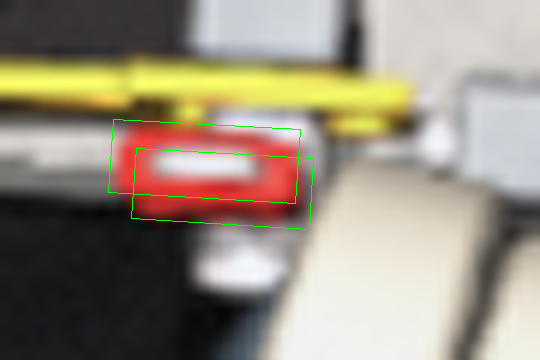

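```bash
python3 - <<'E'
from h import *
from bench import snapshot
now=np.mean([snapshot("scene").astype(float) for _ in range(4)],0)[:,:,::-1].astype(np.uint8)
def meas(im,r):
    m=im[r[1]:r[3],r[0]:r[2]].astype(float); w=np.clip(m[:,:,2]-np.maximum(m[:,:,1],m[:,:,0])-25,0,None)
    w=(w>35)*1.; Y,X=np.mgrid[r[1]:r[3],r[0]:r[2]]
    return (w*X).sum()/w.sum(),(w*Y).sum()/w.sum(),w.sum(), Y[w>0].min(),Y[w>0].max()
def pred(c,yaw,n="scene"):
    x=np.array([np.cos(yaw),np.sin(yaw),0]);y=np.array([-x[1],x[0],0])
    q=np.array([proj(n,np.array(c)+a*.008*x+b*.02*y+[0,0,z]) for a in(-1,1) for b in(-1,1) for z in(0,.046)],np.float32)
    h=cv2.convexHull(q); M=cv2.moments(h); return M["m10"]/M["m00"],M["m01"]/M["m00"],cv2.contourArea(h)
print("stand",meas(cv2.imread("pics/scene0.png"),(385,205,430,245)),pred((.5618,-.2428,.070),.187))
y=np.array([.036,.9993,0])
for dz in(0,.003,.006): print("now",dz,meas(now,(285,170,315,205)),pred(np.array([.509,.087,.102+dz])+.009*y,-.036))
E
```

```text
stand (np.float64(407.3247232472325), np.float64(226.40959409594095), np.float64(271.0), np.int64(217), np.int64(236)) (406.92968806260143, 227.8850089002942, 333.9433132424019)
now 0 (np.float64(299.64150943396226), np.float64(185.39622641509433), np.float64(159.0), np.int64(177), np.int64(194)) (300.1228069682423, 186.47568423783397, 211.65279051708058)
now 0.003 (np.float64(299.64150943396226), np.float64(185.39622641509433), np.float64(159.0), np.int64(177), np.int64(194)) (300.08595923448263, 185.53723447319567, 212.17152647674084)
now 0.006 (np.float64(299.64150943396226), np.float64(185.39622641509433), np.float64(159.0), np.int64(177), np.int64(194)) (300.0490415555262, 184.5966649470433, 212.69174526352435)
```

The same image check on the clip in its stand, at known height, showed a 1.5 px bias. Now it shows 1.1 px, so the height matches home within about 1 mm. That agrees with the contact height of 102 mm from the arm. The arm is clear, so I'll hand the job in.

```bash
python3 -c "
from bench import job, monitor
s=monitor.observe();print(s['time'],s['wrist_force'],s['tcp_pos']);print(job.close_job())"
```

```text
17.65 [ 0.21962604  0.0661656  -0.55683689] [ 0.38546335 -0.01911183  0.23585614]
the job is handed in; nothing more can be done
None
```

The bar is shut and the clip looks fully home in the stud. I handed the job in at 17.65 s; no verdict was reported.

**What I did:** I gripped the bar's handle and swung it along its arc past the plunger until it met the rigid stop, at about 21 N. I then took the clip from its stand and turned it to the bay's direction. I lowered its straight leg through the stud hole until it stopped firmly at 41 N wrist force. The sprung leg is on the left (+y) side of the stud.

**Last checks:**
- **Bar:** in the top view it is parallel to the board's front edge, with its end at the plunger post.
- **Clip height:** the arm met the stop with the grip's underside at about 102 mm, which is home. The red grip in the scene picture agrees to about 1 mm once I allow for the bias seen with the clip in its stand. A plain overlay, without that correction, looked 2–3 mm too high.
- **Clip position:** sideways it is about 1–2 mm off by eye, and its straight leg shows below the stud.
- **Bottles and arm:** both bottles are upright and the arm is clear, with wrist force near zero.
- **Not seen directly:** I could not see the sprung leg hugging the stud. I infer it from the clip's depth and the forces on the way in.

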